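# Index the cheroot chute to the empty tray

### The job

The green cheroot chute points at the middle tray, which is full. Hook a fingertip under the red ring of the spring index pin, lift the pin out of its hole, swing the chute one hole over so that it points at the empty tray, and let the pin drop fully home in that hole. Do not pinch or grip the ring, go gently, and leave the trays and everything else on the bench where they are.

Things in the scene. Friction and masses are not known exactly. Their poses are not given: they have to be found in the camera images.
- stand: Fixed stand of the chute: dark wooden board with a dark steel index plate, its top 22 mm above the table. Origin on the chute's vertical pivot axis at table height; z up, x from the pivot towards the trays (to the robot's left). The plate, on the -x side, has three 15 mm holes 150 mm from the pivot axis, 0.42 rad apart: one straight on the -x side, one to either side of it.
- chute (a joint): Swing about the pivot (rad), -0.6 to 0.6, positive counter-clockwise from above. 0 at the start: pin in the middle hole, chute along the stand's +x, at the middle tray. At +0.42 it points at the tray on the stand's +y side (its ring end at the hole on the -y side); at -0.42 the reverse. Needs about 1 N at the ring once the pin is clear; stays where left.
- chute_hub (a point): Top of the chute's steel hub, on the pivot axis, 72 mm above the table. Green trough 54 mm wide, up to 118 mm high, from 30 mm on the ring side of the pivot to 205 mm on the tray side. On the other side the chute's arm is a flat bar 36 mm wide, top 36 mm above the table, reaching 180 mm from the pivot; it carries the index pin 150 mm from the pivot, in a brass boss 26 mm wide, top 54 mm above the table.
- index_pin (a joint): Lift of the spring pin (m): 0 fully home in a hole, at most 0.022. A 10 mm steel pin with round end, sliding vertically; home it stands 9 mm deep in the hole. Above 0.009 it is clear and the chute can swing; between holes it rests on the plate at about 0.009. The spring pulls it down with 5 N at 0, 9 N at 0.022; within about 3 mm of a hole it snaps in by itself.
- ring_center (a point): Centre of the red pull ring fixed on the pin: 64 mm outside, 52 mm clear inside, wire 6 mm. Pin home: centre 88 mm, top 113 mm above the table; 131 mm from the pivot axis. It turns with the chute, its top leaning towards the pivot 40 degrees from upright: a finger coming from outside towards the pivot, slanting 40 to 45 degrees down, passes through, with 35 mm free below the centre.
- tray_empty: The empty wooden tray, 140 x 98 mm, 28 mm high, loose; origin under its centre, x along its length. It stands on the stand's +y or -y side, about 237 mm ahead of and 108 mm beside the pivot in the stand's frame.
- tray_full: A like tray full of cheroots on the other side of the stand's x axis; loose. Origin under its centre.
- tray_mid: A like tray full of cheroots, straight ahead of the pivot; loose. Origin under its centre.
- glue_jar: Closed white glue jar, 54 mm across, 75 mm high, loose, about 180 mm to the stand's -y side. Origin under its centre.
- paste_brush: Paste brush 160 mm long, lying to the stand's +y side, loose. Origin under its middle.
- thread_spool: Orange spool, 44 mm across, 50 mm high, loose. Origin under its centre.
- tin_cup: Metal cup, 72 mm across, 85 mm high, loose. Origin under its centre.
- tamper: Upright wooden stick, 28 mm across, 100 mm high, loose. Origin under its centre.
Mind the look-alikes: they are no part of the job. What is shaped like the tray_empty but turquoise or white is not meant.

How it is judged:
By the outcome, as a careful person would: the job done as asked, in the order asked, and still so for the second after the job is handed in, with the robot touching nothing.
It also fails if it takes over 45 s, if anything falls off the work surface, if the arm or the gripper's body presses on something with over 40 N, if the wrist force passes 120 N, or if a joint passes its speed limit or range.

### The arm

A 6-joint arm with a two-finger parallel gripper is mounted at the origin on the work surface. World frame = base frame: x ahead of the robot, y to its left, z up, the work surface at z = 0. Lengths are in mm, angles in rad, forces in N, time in s.
With the tool pointing down it reaches from about 425 to 1125 mm from the base axis. Payload 14.9 kg.
Tool frame: the origin (TCP) lies at the very end of the fingers, on their centre line; the grasp point (between the pads) lies hold_point_z behind it (hold_point_z is the distance from the TCP to the grasp point, in mm); z points along the fingers, y is the line along which they close (so a half turn about z gives the same grasp; the last joint's range is limited). The gripper opens to 91 mm and grips with 3 to 60 N. Pads are 32 mm wide; open, the fingers measure 118 mm over their backs; the gripper's body (76 mm by 178 mm) begins 60 mm behind the grasp point.
Start: joints at [-1.314, 0.379, 1.734, -0, 1.028, -0.033], TCP at [200.028, -670.825, 213.932] pointing down, gripper open.
Joint ranges: [-2.77, 2.77], [-0.74, 2.19], [0, 2.66], [-1.06, 4.2], [0.31, 2.87], [-3.08, 3.08]. Speed limits (rad/s): [1.89, 1.89, 2.39, 3.14, 3.14, 3.14].

### API

Orientations are given as a unit quaternion [w, x, y, z].
In Python, from cell import sense, get_image, sign_off, hold_point_z gives the robot as it stands.
- The arm moves only by the tool move_arm, never from a script. Its argument "rows" is a list of rows, each an object with "turn": the turn, a rotation vector about the tool's x, y, z each as a share of 90 degrees, from -1 to 1, a list of three; "translation": the shift along the tool's x, y, z each as a share of 1 m, from -1 to 1, a list of three; "grip": the closure, from -1 (fully open) to 1 (shut). A call has 1 to 20 rows; each row shifts and turns the commanded pose from where the row before left it, along the tool's axes as they then stand; what a row does not reach is not made up. A row lasts 1/12 s, in which the tool goes at most 41.7 mm and 7.16 degrees, less where a joint would pass 70% of its speed; a pose out of reach is approached as far as the arm can. A call with a number of a shift or a turn outside -1 to 1 is refused whole. A call with a gripper value outside its range is refused whole. The fingers move at their own pace and stop on an object; the grip force is fixed at half the most. Time passes only in rows, so rows that do not move let the fingers close. It gives the time, the measured TCP pose, the force, the opening and the grip force at its end, in the units of the state.
- sense(): the state, without advancing time (a new reading comes with each control period).
- get_image(name): name is "side" or "top" or "wrist"; returns a dict with "pixels" (480x640x3 uint8, red, green, blue), "camera_matrix" (3x3 intrinsics, pixels), "T" (4x4, takes a point from camera to world coordinates). Camera axes: x right, y down, z forward; pixel columns grow to the right and rows downward; lengths in mm; the calibration is good to about 2 mm. A picture is of the moment at which its call begins. There is no depth.
- sign_off(): hands the job in; it is judged then, once.
The state is a dict: "time": time; "joint_positions": joint angles; "qvel": joint speeds; "tau": joint torques, N m; "position": TCP position; "orientation": TCP orientation; "wrist_force": force on the tool from outside, world axes, zero at the start; "moment": the same for the moment, N m; "finger_gap": opening from 0.0 (shut) to 1.0 (fully open); "grip_force": force on a finger pad.
Only numpy, scipy, OpenCV 4.12 (cv2) and the standard library are available. Lean on these libraries where they do the work, as an engineer would, in place of code of your own. Each camera call takes 0.05 s, during which the arm holds its last target. There are 200 camera calls.

## Working session

There is one attempt and no reset: what is moved stays moved. The work goes in short steps, Python scripts to look and compute and a tool call to move; the robot and the scene stay as the last step left them, time stands still between calls to the robot, and variables do not carry over. Pictures are saved under pics/ and viewed, at most 10 in all, crops included, and the job is handed in when it is done.

Besides the shell and the picture viewer there is one more tool, called after ">>>" by a JSON object that holds its "op" and its "data", one argument or row to a line. move_arm: Moves the arm, as the interface text tells. Its arguments: {"type":"object","properties":{"rows":{"type":"array"}},"required":["rows"]}

```bash
mkdir -p pics; ls; python3 - <<'E'
from cell import sense,get_image,hold_point_z
import cv2
print(hold_point_z,sense())
for n in("top","side"):
    d=get_image(n);cv2.imwrite(f"pics/{n}0.png",d["pixels"][:,:,::-1]);print(n,d["camera_matrix"].tolist(),d["T"].round(3).tolist())
E
```

```text
pics
18.8 {'time': 0.0, 'joint_positions': array([-1.31428933e+00,  3.79397512e-01,  1.73478440e+00,  7.56445634e-06,
        1.02850790e+00, -3.33129927e-02]), 'qvel': array([-8.02984165e-05,  9.58714183e-04, -3.77942009e-04,  1.73613563e-03,
       -1.64261320e-03, -3.04147548e-04]), 'tau': array([ 1.90915285e-03, -7.63736629e+01, -4.34375346e+01,  6.50938530e-02,
        4.24436247e-02, -6.20953870e-05]), 'position': array([ 199.93148293, -670.42224456,  213.29419442]), 'orientation': array([-5.45526757e-04,  9.89519040e-01,  1.44401415e-01, -5.78743528e-05]), 'wrist_force': array([ 0.88729122, -0.07891884,  0.18085943]), 'moment': array([0.02711728, 0.02345929, 0.02013105]), 'grip_force': 0.0, 'finger_gap': 0.9992760170235163}
top [[451.4204900982126, 0.0, 319.4015416309248], [0.0, 451.4204900982126, 238.04783181718415], [0.0, 0.0, 1.0]] [[-0.011, -0.987, 0.162, 381.668], [-1.0, 0.013, 0.009, 51.639], [-0.011, -0.162, -0.987, 1191.431], [0.0, 0.0, 0.0, 1.0]]
side [[441.30769881819964, 0.0, 322.1003137917229], [0.0, 441.30769881819964, 239.79579469979348], [0.0, 0.0, 1.0]] [[-0.973, -0.164, 0.16, 352.369], [-0.228, 0.743, -0.629, 889.6], [-0.016, -0.649, -0.761, 1062.402], [0.0, 0.0, 0.0, 1.0]]
```

View pics/top0.png

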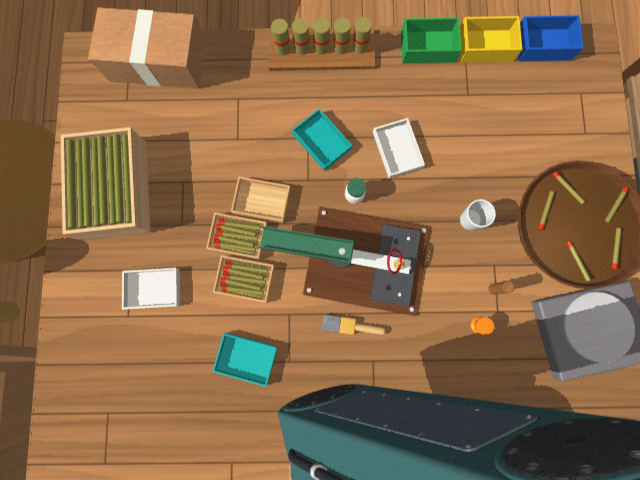

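View pics/side0.png

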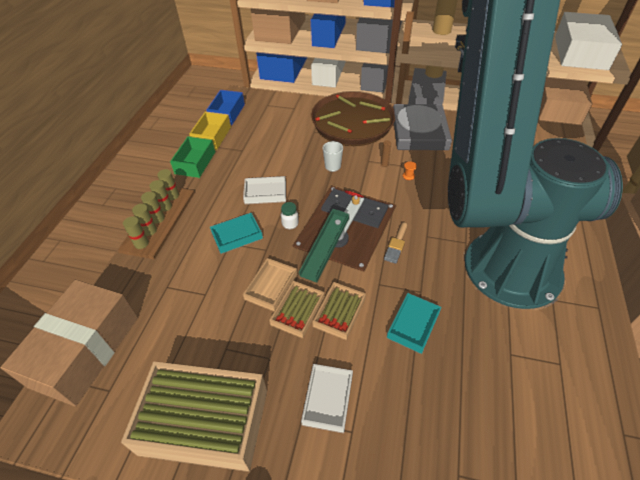

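The top view shows the chute pointing left (+Y world), the ring at about (395,262), and the empty tray at (262,198) on the +X side. The stand's -y side is therefore world +X, where the jar at (355,190) also stands. The chute must go to -0.42, with its ring end moving towards the robot. The side view agrees: empty tray at (270,283), ring at about (353,197).

```bash
cat > h.py <<'E'
import numpy as np,cv2
from cell import sense,get_image
from scipy.spatial.transform import Rotation as R
def ray(d,p):
    v=d["T"][:3,:3]@np.linalg.solve(d["camera_matrix"],[p[0],p[1],1]);return d["T"][:3,3],v/np.linalg.norm(v)
def onz(d,p,z):
    o,v=ray(d,p);return o+v*(z-o[2])/v[2]
def tri(r1,r2):
    A=[];b=[]
    M=np.zeros((3,3));q=np.zeros(3)
    for o,v in(r1,r2):
        P=np.eye(3)-np.outer(v,v);M+=P;q+=P@o
    x=np.linalg.solve(M,q);return x,[np.linalg.norm((np.eye(3)-np.outer(v,v))@(x-o)) for o,v in(r1,r2)]
def proj(d,X):
    c=d["T"][:3,:3].T@(np.asarray(X)-d["T"][:3,3]);c=d["camera_matrix"]@c;return c[:2]/c[2]
E
python3 - <<'E'
from h import *
ims=[]
for n,roi in(("top",(370,235,435,290)),("side",(325,180,380,215))):
    d=get_image(n);p=d["pixels"];h=cv2.cvtColor(p,cv2.COLOR_RGB2HSV)
    m=(((h[...,0]<6)|(h[...,0]>174))&(h[...,1]>150)&(h[...,2]>110)).astype(np.uint8)
    k=np.zeros_like(m);x0,y0,x1,y1=roi;k[y0:y1,x0:x1]=m[y0:y1,x0:x1]
    ys,xs=np.nonzero(k);(c,s,a)=cv2.minAreaRect(np.c_[xs,ys].astype(np.float32));print(n,len(xs),c,s,a,onz(d,c,88),xs.min(),xs.max(),ys.min(),ys.max())
    ims.append((d,c))
    if n=="top":
        g=cv2.inRange(h,(60,90,40),(85,255,200));g[:215]=0;g[275:]=0;g[:,:255]=0;g[:,365:]=0
        ys,xs=np.nonzero(g);print("green",cv2.minAreaRect(np.c_[xs,ys].astype(np.float32)))
        t=p[195:320,300:440]
    else: t2=p[170:290,285:405]
print(tri(ray(*ims[0]),ray(*ims[1])))
cv2.imwrite("pics/c1.png",np.hstack([cv2.resize(t,(400,357),interpolation=cv2.INTER_CUBIC),cv2.resize(t2,(357,357),interpolation=cv2.INTER_CUBIC)])[:,:,::-1])
E
```

```text
top 83 (394.0, 261.0) (24.0, 14.0) 90.0 [ 503.71743003 -120.62861081   88.        ] 387 401 249 273
green ((306.5946044921875, 244.43243408203125), (91.73463439941406, 22.029464721679688), 9.462321281433105)
side 45 (353.9056396484375, 193.83018493652344) (16.757986068725586, 3.2966530323028564) 15.94539737701416 [ 502.56915957 -124.47594941   88.        ] 346 362 191 196
(array([ 502.56658436, -119.96860626,   92.36773188]), [np.float64(0.6644998438241546), np.float64(0.6644998438241285)])
```

View pics/c1.png

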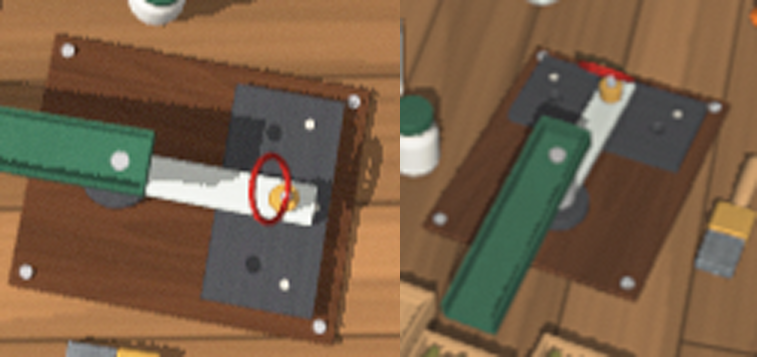

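The crops show the ring at (269,189) in the left crop, the hub cap at (120,160), and free holes at (274,132) and (253,264). In the side view the ring is seen edge-on. The target hole is the lower one in the crop, nearest the robot.

```bash
python3 - <<'E'
from h import *
d=get_image("top")
f=lambda x,y:(300+x*.35,195+y*.35)
hub=onz(d,f(120,160),72);a=onz(d,f(274,132),22);b=onz(d,f(253,264),22);r=onz(d,(394,261),88)
print("hub",hub,"holes",a,b,np.linalg.norm(a-b),"exp",300*np.sin(.42))
for q in(a,b,r):print(np.linalg.norm((q-hub)[:2]))
u=(r-hub)[:2];print("dir ring",np.degrees(np.arctan2(u[1],u[0])))
m=(a+b)/2-hub;print("dir mid",np.degrees(np.arctan2(m[1],m[0])),np.linalg.norm(m[:2]),150*np.cos(.42))
for q in((68,50),(354,101),(320,326),(26,272)):print(onz(d,f(*q),20))
g=np.radians(9.46);e=[onz(d,(306.6+s*40*np.cos(g),244.4+s*40*np.sin(g)),110) for s in(-1,1)];v=e[1]-e[0];print("trough",np.degrees(np.arctan2(v[1],v[0])))
E
```

```text
hub [532.22900632   5.68135901  72.        ] holes [ 563.02212207 -137.87860865   22.        ] [ 442.90381108 -114.32600486   22.        ] 122.40561171664834 exp 122.32813591787105
146.82533940953152
149.60199827715516
129.4879085446101
dir ring -102.72002669598017
dir mid -102.52084467816788 134.9942059708094 136.96334104684624
[642.9003045   49.82726953  20.        ]
[ 591.25454327 -212.83819947   20.        ]
[ 387.05654793 -172.49895546   20.        ]
[438.24972893  90.41388915  20.        ]
trough -100.29082261745931
```

```bash
cat >> h.py <<'E'
P=np.array([530,7.7,0]);A0=-101.2
def frame(a,tilt=42):
    "ring direction a (deg): out u, tool z t, tool R with y lateral"
    a=np.radians(a);u=np.array([np.cos(a),np.sin(a),0]);c,s=np.cos(np.radians(tilt)),np.sin(np.radians(tilt))
    t=-c*u-s*np.array([0,0,1]);y=np.cross(u,[0,0,1.]);y=-y
    y=y if y[0]>0 else -y
    return u,t,np.c_[np.cross(y,t),y,t]
def tgt(a,lift,along,up=0):
    u,t,Rd=frame(a);e=np.cross(np.array([0,0,1.]),t);e=np.cross(t,e);e/=np.linalg.norm(e)
    return P+131*u+np.array([0,0,88+lift])+along*t+up*e,Rd
def cur():
    s=sense();q=s["orientation"];return s,s["position"],R.from_quat(np.r_[q[1:],q[0]]).as_matrix()
def plan(X,Rd):
    s,p,Rc=cur();rv=R.from_matrix(Rc.T@Rd).as_rotvec()
    print("t",s["time"],"p",p.round(1),"j",s["joint_positions"].round(2),"F",s["wrist_force"].round(1))
    print("rot deg",np.degrees(np.linalg.norm(rv)).round(2),"share",(rv/(np.pi/2)).round(4))
    print("world d",(X-p).round(1),"| shift before turn",(Rc.T@(X-p)/1000).round(4),"| after turn",(Rd.T@(X-p)/1000).round(4))
E
python3 - <<'E'
from h import *
X,Rd=tgt(A0,0,-150);print(X,Rd.round(3))
plan(np.array([475,-250,260]),Rd)
E
```

```text
[ 482.90366203 -230.15388751  188.36959095] [[ 0.13   0.981  0.144]
 [ 0.656 -0.194  0.729]
 [ 0.743 -0.    -0.669]]
t 0.25 p [ 200.  -670.6  213.6] j [-1.31  0.38  1.73 -0.    1.03 -0.03] F [ 0.5 -0.8  0.1]
rot deg 77.06 share [ 0.2885  0.4786 -0.6487]
world d [275.  420.6  46.4] | shift before turn [ 0.3838 -0.3245 -0.0462] | after turn [0.3463 0.1881 0.3153]
```

>>> {"op": "move_arm", "data": {
  "rows": [
    {"turn":[0,0,0],"translation":[0.024,-0.0203,-0.0029],"grip":1},
    {"turn":[0,0,0],"translation":[0.024,-0.0203,-0.0029],"grip":1},
    {"turn":[0,0,0],"translation":[0.024,-0.0203,-0.0029],"grip":1},
    {"turn":[0,0,0],"translation":[0.024,-0.0203,-0.0029],"grip":1},
    {"turn":[0,0,0],"translation":[0.024,-0.0203,-0.0029],"grip":1},
    {"turn":[0,0,0],"translation":[0.024,-0.0203,-0.0029],"grip":1},
    {"turn":[0,0,0],"translation":[0.024,-0.0203,-0.0029],"grip":1},
    {"turn":[0,0,0],"translation":[0.024,-0.0203,-0.0029],"grip":1},
    {"turn":[0,0,0],"translation":[0.024,-0.0203,-0.0029],"grip":1},
    {"turn":[0,0,0],"translation":[0.024,-0.0203,-0.0029],"grip":1},
    {"turn":[0,0,0],"translation":[0.024,-0.0203,-0.0029],"grip":1},
    {"turn":[0,0,0],"translation":[0.024,-0.0203,-0.0029],"grip":1},
    {"turn":[0,0,0],"translation":[0.024,-0.0203,-0.0029],"grip":1},
    {"turn":[0,0,0],"translation":[0.024,-0.0203,-0.0029],"grip":1},
    {"turn":[0,0,0],"translation":[0.024,-0.0203,-0.0029],"grip":1},
    {"turn":[0,0,0],"translation":[0.024,-0.0203,-0.0029],"grip":1}
  ]
}}

```text
time: 1.58
position: [475.8, -248.4, 260.6]
orientation: [0.0, 0.99, 0.144, 0.0]
wrist_force: [0.6, 0.4, 0.0]
finger_gap: 0.005
grip_force: 0.0
```

>>> {"op": "move_arm", "data": {
  "rows": [
    {"turn":[0.0222,0.0368,-0.0499],"translation":[0,0,0],"grip":1},
    {"turn":[0.0222,0.0368,-0.0499],"translation":[0,0,0],"grip":1},
    {"turn":[0.0222,0.0368,-0.0499],"translation":[0,0,0],"grip":1},
    {"turn":[0.0222,0.0368,-0.0499],"translation":[0,0,0],"grip":1},
    {"turn":[0.0222,0.0368,-0.0499],"translation":[0,0,0],"grip":1},
    {"turn":[0.0222,0.0368,-0.0499],"translation":[0,0,0],"grip":1},
    {"turn":[0.0222,0.0368,-0.0499],"translation":[0,0,0],"grip":1},
    {"turn":[0.0222,0.0368,-0.0499],"translation":[0,0,0],"grip":1},
    {"turn":[0.0222,0.0368,-0.0499],"translation":[0,0,0],"grip":1},
    {"turn":[0.0222,0.0368,-0.0499],"translation":[0,0,0],"grip":1},
    {"turn":[0.0222,0.0368,-0.0499],"translation":[0,0,0],"grip":1},
    {"turn":[0.0222,0.0368,-0.0499],"translation":[0,0,0],"grip":1},
    {"turn":[0.0222,0.0368,-0.0499],"translation":[0,0,0],"grip":1},
    {"turn":[0,0,0],"translation":[0,0,0],"grip":1},
    {"turn":[0,0,0],"translation":[0,0,0],"grip":1}
  ]
}}

```text
time: 2.83
position: [475.2, -250.1, 259.6]
orientation: [-0.258, 0.707, 0.579, 0.313]
wrist_force: [-0.3, 0.2, -0.0]
finger_gap: 0.001
grip_force: 0.0
```

```bash
python3 - <<'E'
from h import *
X,Rd=tgt(A0,0,-120);plan(X,Rd);print(sense()["finger_gap"])
d=get_image("wrist");cv2.imwrite("pics/w1.png",d["pixels"][:,:,::-1]);print(proj(d,tgt(A0,0,0)[0]),proj(d,P+[0,0,72]))
E
```

```text
t 2.8333 p [ 475.2 -250.1  259.6] j [-0.83  0.32  1.91  0.64  1.51 -0.88] F [-0.3  0.2 -0. ]
rot deg 0.21 share [ 0.0002  0.001  -0.0021]
world d [ 12.   41.8 -91.3] | shift before turn [-0.0387  0.0038  0.0934] | after turn [-0.0389  0.0037  0.0933]
0.0008798553642740937
[321.00164538 243.43466395] [320.35453618 161.66749918]
```

View pics/w1.png

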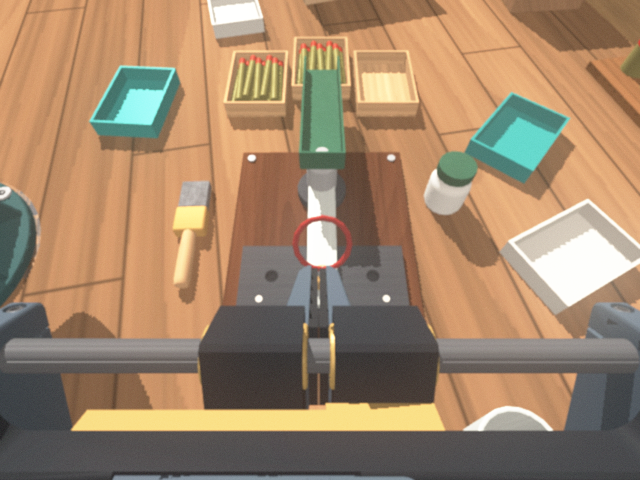

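The wrist view shows the ring at (322,243), against a predicted (321,243), so the fingers are lined up. The empty tray is at (385,80), and the free hole at (271,275) is the target.

>>> {"op": "move_arm", "data": {
  "rows": [
    {"turn":[0,0,0],"translation":[-0.0078,0.0007,0.0187],"grip":1},
    {"turn":[0,0,0],"translation":[-0.0078,0.0007,0.0187],"grip":1},
    {"turn":[0,0,0],"translation":[-0.0078,0.0007,0.0187],"grip":1},
    {"turn":[0,0,0],"translation":[-0.0078,0.0007,0.0187],"grip":1},
    {"turn":[0,0,0],"translation":[-0.0078,0.0007,0.0187],"grip":1},
    {"turn":[0,0,0],"translation":[0,0,0.02],"grip":1},
    {"turn":[0,0,0],"translation":[0,0,0.02],"grip":1},
    {"turn":[0,0,0],"translation":[0,0,0.02],"grip":1},
    {"turn":[0,0,0],"translation":[0,0,0.02],"grip":1},
    {"turn":[0,0,0],"translation":[0,0,0],"grip":1},
    {"turn":[0,0,0],"translation":[0,0,0],"grip":1}
  ]
}}

```text
time: 3.8
position: [498.4, -149.2, 115.5]
orientation: [-0.258, 0.706, 0.58, 0.313]
wrist_force: [0.7, 1.5, -0.2]
finger_gap: 0.003
grip_force: 0.0
```

```bash
python3 - <<'E'
from h import *
X,Rd=tgt(A0,0,18);plan(X,Rd)
d=get_image("wrist");p=d["pixels"];cv2.imwrite("pics/w2.png",p[:,:,::-1]);print(proj(d,tgt(A0,0,0)[0]))
h=cv2.cvtColor(p,cv2.COLOR_RGB2HSV);m=((h[...,0]<6)|(h[...,0]>174))&(h[...,1]>140)&(h[...,2]>70);m[:150]=0;m[:,:230]=0;m[:,410:]=0
ys,xs=np.nonzero(m);print(xs.min(),xs.max(),ys.min(),ys.max(),cv2.fitEllipse(cv2.convexHull(np.c_[xs,ys].astype(np.int32))))
E
```

```text
t 3.8 p [ 498.4 -149.2  115.5] j [-0.68  0.47  2.04  0.77  1.23 -0.98] F [ 0.7  1.5 -0.2]
rot deg 0.11 share [-0.0005  0.001  -0.0005]
world d [  8.7  41.5 -39.6] | shift before turn [-0.001   0.0005  0.058 ] | after turn [-0.0011  0.0005  0.058 ]
[317.63744493 270.83101771]
267 372 221 313 ((319.3998107910156, 268.10955810546875), (94.7564697265625, 107.10276794433594), 91.80430603027344)
```

View pics/w2.png

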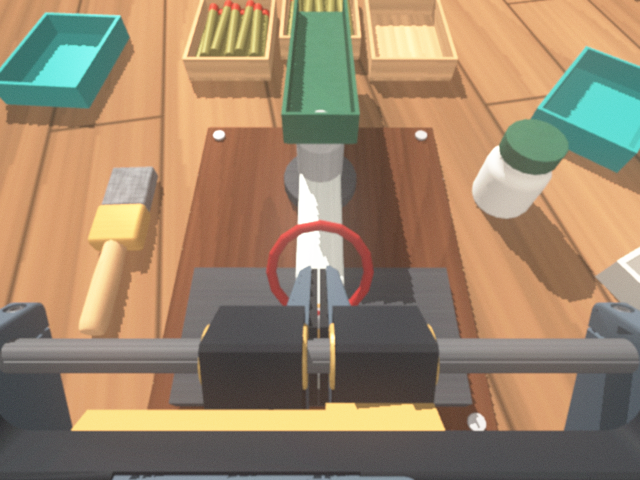

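The ring is at (319,268), about 1 mm from the prediction, and the fingertips at (318,275) point into it. I'll go in.

>>> {"op": "move_arm", "data": {
  "rows": [
    {"turn":[0,0,0],"translation":[0,0.0008,0.01],"grip":1},
    {"turn":[0,0,0],"translation":[0,0.0007,0.01],"grip":1},
    {"turn":[0,0,0],"translation":[0,0,0.01],"grip":1},
    {"turn":[0,0,0],"translation":[0,0,0.01],"grip":1},
    {"turn":[0,0,0],"translation":[0,0,0.01],"grip":1},
    {"turn":[0,0,0],"translation":[0,0,0.008],"grip":1},
    {"turn":[0,0,0],"translation":[0,0,0],"grip":1},
    {"turn":[0,0,0],"translation":[0,0,0],"grip":1}
  ]
}}

```text
time: 4.52
position: [508.3, -107.3, 76.0]
orientation: [-0.258, 0.706, 0.58, 0.314]
wrist_force: [-0.1, -0.8, -0.0]
finger_gap: 0.006
grip_force: 0.0
```

```bash
python3 - <<'E'
from h import *
X,Rd=tgt(A0,0,18);plan(X,Rd)
print("1mm up in tool",(Rd.T@[0,0,1]).round(4))
E
```

```text
t 4.5167 p [ 508.3 -107.3   76. ] j [-0.61  0.53  2.06  0.84  1.15 -1.02] F [-0.1 -0.8 -0. ]
rot deg 0.06 share [-0.0007  0.0001 -0.    ]
world d [-1.1 -0.4 -0.1] | shift before turn [-0.0005 -0.001  -0.0004] | after turn [-0.0005 -0.001  -0.0004]
1mm up in tool [ 0.7431  0.     -0.6691]
```

>>> {"op": "move_arm", "data": {
  "rows": [
    {"turn":[0,0,0],"translation":[0.0015,0,-0.0013],"grip":1},
    {"turn":[0,0,0],"translation":[0.0015,0,-0.0013],"grip":1},
    {"turn":[0,0,0],"translation":[0.0015,0,-0.0013],"grip":1},
    {"turn":[0,0,0],"translation":[0.0015,0,-0.0013],"grip":1},
    {"turn":[0,0,0],"translation":[0,0,0],"grip":1}
  ]
}}

```text
time: 4.93
position: [508.5, -108.0, 84.5]
orientation: [-0.257, 0.706, 0.58, 0.314]
wrist_force: [-0.2, -0.7, -5.5]
finger_gap: 0.004
grip_force: 2.3
```

>>> {"op": "move_arm", "data": {
  "rows": [
    {"turn":[0,0,0],"translation":[0.0015,0,-0.0013],"grip":1},
    {"turn":[0,0,0],"translation":[0.0015,0,-0.0013],"grip":1},
    {"turn":[0,0,0],"translation":[0,0,0],"grip":1}
  ]
}}

```text
time: 5.18
position: [508.5, -107.8, 88.4]
orientation: [-0.258, 0.706, 0.58, 0.314]
wrist_force: [-1.5, -3.3, -5.6]
finger_gap: 0.004
grip_force: 3.3
```

>>> {"op": "move_arm", "data": {
  "rows": [
    {"turn":[0,0,0],"translation":[0.0015,0,-0.0013],"grip":1},
    {"turn":[0,0,0],"translation":[0.0015,0,-0.0013],"grip":1},
    {"turn":[0,0,0],"translation":[0,0,0],"grip":1}
  ]
}}

```text
time: 5.43
position: [508.5, -107.6, 92.5]
orientation: [-0.258, 0.706, 0.58, 0.314]
wrist_force: [0.0, -4.6, -7.6]
finger_gap: 0.006
grip_force: 4.0
```

>>> {"op": "move_arm", "data": {
  "rows": [
    {"turn":[0,0,0],"translation":[0.0015,0,-0.0013],"grip":1},
    {"turn":[0,0,0],"translation":[0.0015,0,-0.0013],"grip":1},
    {"turn":[0,0,0],"translation":[0.0012,0,-0.001],"grip":1},
    {"turn":[0,0,0],"translation":[0,0,0],"grip":1}
  ]
}}

```text
time: 5.77
position: [508.5, -107.5, 97.9]
orientation: [-0.258, 0.706, 0.58, 0.314]
wrist_force: [0.1, -5.9, -8.0]
finger_gap: 0.006
grip_force: 4.8
```

```bash
python3 - <<'E'
from h import *
s,p,Rc=cur();print(p,s["wrist_force"])
def red(n,roi):
    d=get_image(n);q=d["pixels"];h=cv2.cvtColor(q,cv2.COLOR_RGB2HSV)
    m=((h[...,0]<6)|(h[...,0]>174))&(h[...,1]>140)&(h[...,2]>90);k=np.zeros_like(m);x0,y0,x1,y1=roi;k[y0:y1,x0:x1]=m[y0:y1,x0:x1]
    ys,xs=np.nonzero(k);print(n,len(xs),xs.min(),xs.max(),ys.min(),ys.max());return d
d=red("side",(325,175,380,215));print([proj(d,tgt(A0,l,0,29)[0]).round(1) for l in(0,10,15)])
cv2.imwrite("pics/s2.png",cv2.resize(d["pixels"][165:265,290:410],(720,600))[:,:,::-1])
# arc in 24 steps for tool
n=12;off=p-P
a=-np.radians(.42*180/np.pi)/n;Rz=R.from_rotvec([0,0,a]).as_matrix()
dx=Rz@off-off;print("first-step shift tool",(Rc.T@dx/1000).round(5),"turn share",(Rc.T@[0,0,a]/(np.pi/2)).round(5))
E
```

```text
[ 508.51592635 -107.53196575   97.86212091] [ 0.09266335 -5.88549475 -7.95904481]
side 41 346 362 188 194
[array([351. , 193.5]), array([351.1, 191.1]), array([351.2, 189.9])]
first-step shift tool [ 2.0e-05 -4.1e-03  2.0e-05] turn share [-1.654e-02 -1.000e-05  1.493e-02]
```

View pics/s2.png

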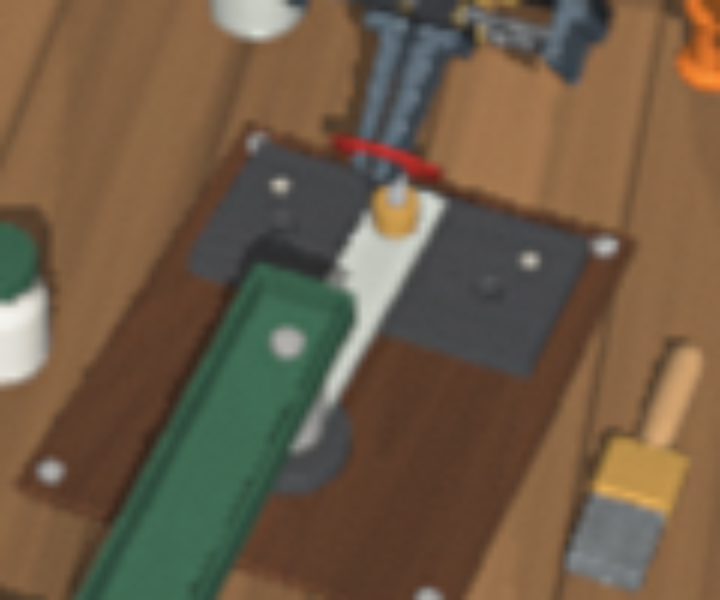

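The ring is up about 13 mm, the pin shaft shows above the boss at (398,190), and the fingers pass through the ring. Next is the swing in small arc steps.

>>> {"op": "move_arm", "data": {
  "rows": [
    {"turn":[-0.011,0,0.01],"translation":[2e-05,-0.00273,2e-05],"grip":1},
    {"turn":[-0.011,0,0.01],"translation":[2e-05,-0.00273,2e-05],"grip":1},
    {"turn":[-0.011,0,0.01],"translation":[2e-05,-0.00273,2e-05],"grip":1},
    {"turn":[-0.011,0,0.01],"translation":[2e-05,-0.00273,2e-05],"grip":1},
    {"turn":[-0.011,0,0.01],"translation":[2e-05,-0.00273,2e-05],"grip":1},
    {"turn":[-0.011,0,0.01],"translation":[2e-05,-0.00273,2e-05],"grip":1},
    {"turn":[-0.011,0,0.01],"translation":[2e-05,-0.00273,2e-05],"grip":1},
    {"turn":[-0.011,0,0.01],"translation":[2e-05,-0.00273,2e-05],"grip":1}
  ]
}}

```text
time: 6.48
position: [487.6, -101.4, 97.7]
orientation: [-0.227, 0.758, 0.511, 0.337]
wrist_force: [-0.6, -6.2, -8.9]
finger_gap: 0.003
grip_force: 5.0
```

```bash
python3 - <<'E'
from h import *
s,p,Rc=cur();print(p,s["wrist_force"],s["joint_positions"].round(2))
off=p-P;print(np.degrees(np.arctan2(off[1],off[0])),np.linalg.norm(off[:2]),"z-az",np.degrees(np.arctan2(-Rc[1,2],-Rc[0,2])),"tilt",np.degrees(np.arcsin(-Rc[2,2])),"y",Rc[:,1])
d=get_image("top");h=cv2.cvtColor(d["pixels"],cv2.COLOR_RGB2HSV)
g=cv2.inRange(h,(60,90,40),(85,255,200));g[:205]=0;g[275:]=0;g[:,:240]=0;g[:,347:]=0
ys,xs=np.nonzero(g);print(cv2.minAreaRect(np.c_[xs,ys].astype(np.float32)))
E
```

```text
[ 487.55761105 -101.39974629   97.69879969] [-0.60150522 -6.23807867 -8.90875167] [-0.65  0.43  2.18  0.95  1.07 -0.98]
-111.25721551885702 117.06455919611238 z-az -111.96521084642984 tilt 42.0786970125295 y [ 9.27259745e-01 -3.74418434e-01 -4.47779904e-04]
((307.639892578125, 237.62338256835938), (89.5910873413086, 22.257158279418945), 20.376434326171875)
```

>>> {"op": "move_arm", "data": {
  "rows": [
    {"turn":[-0.011,0,0.01],"translation":[2e-05,-0.00273,2e-05],"grip":1},
    {"turn":[-0.011,0,0.01],"translation":[2e-05,-0.00273,2e-05],"grip":1},
    {"turn":[-0.011,0,0.01],"translation":[2e-05,-0.00273,2e-05],"grip":1},
    {"turn":[-0.011,0,0.01],"translation":[2e-05,-0.00273,2e-05],"grip":1},
    {"turn":[-0.011,0,0.01],"translation":[2e-05,-0.00273,2e-05],"grip":1},
    {"turn":[-0.011,0,0.01],"translation":[2e-05,-0.00273,2e-05],"grip":1},
    {"turn":[-0.011,0,0.01],"translation":[2e-05,-0.00273,2e-05],"grip":1},
    {"turn":[-0.011,0,0.01],"translation":[2e-05,-0.00273,2e-05],"grip":1},
    {"turn":[-0.011,0,0.01],"translation":[2e-05,-0.00273,2e-05],"grip":1},
    {"turn":[-0.011,0,0.01],"translation":[2e-05,-0.00273,2e-05],"grip":1},
    {"turn":[0,0,0],"translation":[0,0,0],"grip":1},
    {"turn":[0,0,0],"translation":[0,0,0],"grip":1}
  ]
}}

```text
time: 7.53
position: [463.1, -88.0, 97.6]
orientation: [-0.187, 0.812, 0.42, 0.36]
wrist_force: [-5.4, -6.1, -8.7]
finger_gap: 0.008
grip_force: 5.7
```

```bash
cat > chk.py <<'E'
from h import *
s,p,Rc=cur();print(s["time"],p,s["wrist_force"],s["joint_positions"].round(2))
off=p-P;print(np.degrees(np.arctan2(off[1],off[0])),np.linalg.norm(off[:2]),"z-az",np.degrees(np.arctan2(-Rc[1,2],-Rc[0,2])),"tilt",np.degrees(np.arcsin(-Rc[2,2])))
d=get_image("top");h=cv2.cvtColor(d["pixels"],cv2.COLOR_RGB2HSV)
g=cv2.inRange(h,(60,90,40),(85,255,200));g[:195]=0;g[275:]=0;g[:,:240]=0;g[:,347:]=0
n,l,st,_=cv2.connectedComponentsWithStats(g);i=1+st[1:,4].argmax()
ys,xs=np.nonzero(l==i);c,sz,a=cv2.minAreaRect(np.c_[xs,ys].astype(np.float32));print(c,sz,a)
a=a if a<45 else a-90
v=np.array([np.cos(np.radians(a)),np.sin(np.radians(a))])*40
e=onz(d,np.add(c,v),110)-onz(d,np.subtract(c,v),110);print("trough az",np.degrees(np.arctan2(e[1],e[0])),"want ~",-100.3-24.06)
cv2.imwrite("pics/last.png",d["pixels"][:,:,::-1])
E
python3 chk.py
```

```text
7.5333 [463.05590272 -87.95775031  97.61496615] [-5.39883332 -6.14791235 -8.67865121] [-0.68  0.35  2.32  1.13  0.96 -0.98]
-124.98545598997515 116.75580222839288 z-az -125.18535210976748 tilt 42.09637409454362
(312.3846130371094, 230.92306518554688) (89.30673217773438, 22.188007354736328) 33.690067291259766
trough az -124.78585112975998 want ~ -124.36
```

>>> {"op": "move_arm", "data": {
  "rows": [
    {"turn":[0,0,0],"translation":[-0.0015,0,0.00135],"grip":1},
    {"turn":[0,0,0],"translation":[-0.0015,0,0.00135],"grip":1},
    {"turn":[0,0,0],"translation":[-0.0015,0,0.00135],"grip":1},
    {"turn":[0,0,0],"translation":[-0.0015,0,0.00135],"grip":1},
    {"turn":[0,0,0],"translation":[0,0,0],"grip":1}
  ]
}}

```text
time: 8.0
position: [463.3, -88.1, 89.4]
orientation: [-0.187, 0.812, 0.42, 0.36]
wrist_force: [-4.1, -5.8, -7.1]
finger_gap: 0.003
grip_force: 5.1
```

>>> {"op": "move_arm", "data": {
  "rows": [
    {"turn":[0,0,0],"translation":[-0.0015,0,0.00135],"grip":1},
    {"turn":[0,0,0],"translation":[-0.0015,0,0.00135],"grip":1},
    {"turn":[0,0,0],"translation":[0,0,0],"grip":1}
  ]
}}

```text
time: 8.25
position: [463.4, -88.2, 85.4]
orientation: [-0.187, 0.812, 0.42, 0.36]
wrist_force: [-4.0, -5.2, -6.5]
finger_gap: 0.007
grip_force: 4.8
```

>>> {"op": "move_arm", "data": {
  "rows": [
    {"turn":[0,0,0],"translation":[-0.0015,0,0.00135],"grip":1},
    {"turn":[0,0,0],"translation":[-0.0015,0,0.00135],"grip":1},
    {"turn":[0,0,0],"translation":[0,0,0],"grip":1}
  ]
}}

```text
time: 8.5
position: [463.8, -87.8, 81.9]
orientation: [-0.188, 0.811, 0.42, 0.361]
wrist_force: [0.1, -1.3, -0.5]
finger_gap: 0.004
grip_force: 0.0
```

>>> {"op": "move_arm", "data": {
  "rows": [
    {"turn":[0,0,0],"translation":[-0.0015,0,0.00135],"grip":1},
    {"turn":[0,0,0],"translation":[-0.0015,0,0.00135],"grip":1},
    {"turn":[0,0,0],"translation":[0,0,0],"grip":1},
    {"turn":[0,0,0],"translation":[0,0,0],"grip":1}
  ]
}}

```text
time: 8.83
position: [463.6, -88.0, 77.7]
orientation: [-0.188, 0.812, 0.42, 0.361]
wrist_force: [0.2, -0.3, -0.6]
finger_gap: 0.006
grip_force: 0.0
```

```bash
python3 chk.py
```

```text
8.8333 [463.63934701 -88.01978893  77.65493292] [ 0.23449102 -0.32666872 -0.60340245] [-0.68  0.4   2.31  1.16  0.94 -1.03]
-124.7328110160405 116.47323408313251 z-az -125.17218012756805 tilt 42.03469621314459
(312.0384521484375, 230.69229125976562) (90.13877868652344, 22.188007354736328) 33.690067291259766
trough az -124.78585112978178 want ~ -124.36
```

The ring still carried load at z=85 and only let go near 83, the height where it first engaged, so the pin is fully down. I'll withdraw and check.

>>> {"op": "move_arm", "data": {
  "rows": [
    {"turn":[0,0,0],"translation":[-0.0011,0,0.001],"grip":1},
    {"turn":[0,0,0],"translation":[0,0,-0.01],"grip":1},
    {"turn":[0,0,0],"translation":[0,0,-0.01],"grip":1},
    {"turn":[0,0,0],"translation":[0,0,-0.01],"grip":1},
    {"turn":[0,0,0],"translation":[0,0,-0.01],"grip":1},
    {"turn":[0,0,0],"translation":[0,0,-0.015],"grip":1},
    {"turn":[0,0,0],"translation":[0,0,-0.02],"grip":1},
    {"turn":[0,0,0],"translation":[0,0,-0.02],"grip":1},
    {"turn":[0,0,0],"translation":[0,0,-0.02],"grip":1},
    {"turn":[0,0,0],"translation":[0,0,-0.02],"grip":1},
    {"turn":[0,0,0],"translation":[0,0,-0.02],"grip":1},
    {"turn":[0,0,0],"translation":[0,0,0],"grip":1},
    {"turn":[0,0,0],"translation":[0,0,0],"grip":1}
  ]
}}

```text
time: 9.97
position: [397.1, -183.2, 180.7]
orientation: [-0.186, 0.812, 0.419, 0.361]
wrist_force: [0.2, 1.3, -0.1]
finger_gap: 0.005
grip_force: 0.0
```

```bash
python3 chk.py; python3 - <<'E'
from h import *
a=A0-24.06
def red(n,roi):
    d=get_image(n);q=d["pixels"];h=cv2.cvtColor(q,cv2.COLOR_RGB2HSV)
    m=((h[...,0]<6)|(h[...,0]>174))&(h[...,1]>140)&(h[...,2]>90);c=proj(d,tgt(a,0,0)[0]).astype(int);k=np.zeros_like(m);r=roi
    k[c[1]-r:c[1]+r,c[0]-r:c[0]+r]=m[c[1]-r:c[1]+r,c[0]-r:c[0]+r]
    ys,xs=np.nonzero(k);hull=cv2.convexHull(np.c_[xs,ys].astype(np.int32));e=cv2.minAreaRect(hull);print(n,e,[proj(d,tgt(a,l,0)[0]).round(1).tolist() for l in(0,9)]);return d,e[0]
t=red("top",18);s=red("side",16);w=red("wrist",60)
print(tri(ray(*t),ray(*s)),tri(ray(*w),ray(*s)),tgt(a,0,0)[0])
x=t[0]["pixels"][150:330,200:440];y=w[0]["pixels"][60:360,120:520]
cv2.imwrite("pics/fin.png",np.hstack([cv2.resize(x,(400,300)),y])[:,:,::-1])
E
```

```text
9.9667 [ 397.14865287 -183.23914289  180.72265091] [ 0.20666063  1.28122006 -0.10599263] [-0.94  0.19  2.28  0.86  1.18 -0.88]
-124.8293657489989 232.60962302238312 z-az -125.39717376724529 tilt 42.10446733708979
(312.0384521484375, 230.69229125976562) (90.13877868652344, 22.188007354736328) 33.690067291259766
trough az -124.78585112978178 want ~ -124.36
top ((385.8000793457031, 281.4000244140625), (15.205260276794434, 25.043960571289062), 26.56505012512207) [[386.0, 281.3], [386.5, 281.0]]
side ((368.2400207519531, 200.68002319335938), (17.200000762939453, 2.8000001907348633), 36.869895935058594) [[367.6, 201.6], [367.8, 199.5]]
wrist ((316.1531677246094, 227.24566650390625), (68.65382385253906, 72.3031997680664), 81.25383758544922) [[316.5, 229.0], [316.4, 223.1]]
(array([453.13141036, -98.08765916,  93.3707858 ]), [np.float64(0.5814947060116903), np.float64(0.5814947060116055)]) (array([453.18894576, -99.78276487,  91.907157  ]), [np.float64(0.5003752831516963), np.float64(0.5003752831515644)]) [454.37530972 -99.26684636  88.        ]
```

View pics/fin.png

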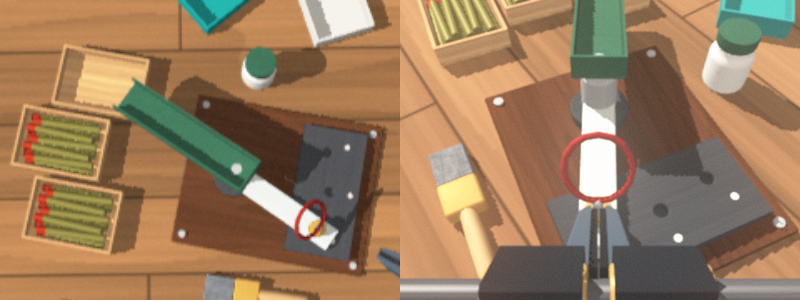

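The final view shows the chute pointing at the empty tray, the ring at the target hole, and trays, jar and brush in place. Triangulated ring height is 93 mm, against 92 mm by the same method at the start. A pin resting on the plate would give about 101 mm, so it is home.

```bash
python3 -c "
from cell import sign_off
print(sign_off())"
```

```text
the job is handed in; nothing more can be done
None
```

The chute now points at the empty tray with the index pin home in that hole. The closed fingertips lifted the ring without gripping it, wrist force stayed around 10 N, nothing else was seen to move in the final view, and the job is handed in after about 10 s of robot time.

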